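# Sort the jars, stoppers and clamp boss after the experiment

### The job

Clear up the lab bench by sorting the five loose parts: stand the two brown glass jars in the white two-bay rack, one upright in each bay; stand both rubber stoppers, wide end up and side by side on the floor of the round porcelain dish; and set the aluminium clamp boss the way up it is now (screw on top) on the floor of the rectangular steel tray. The jars are glass, so set them down gently and do not drop them or knock them over, and leave the white reagent bottle and the empty beaker where they stand.

Things in the scene. Friction and masses are not known exactly. Their poses are not given: they have to be found in the camera images.
- jar_a_c (a point): Brown glass sample jar with a white screw cap and a blank paper label, standing upright on the bench: round, 46 mm in diameter (cap 42 mm), 75 mm tall, about 150 g. One of two alike. The point is its centre, half-way up (37.5 mm above its underside); z is its upright axis.
- jar_b_c (a point): Brown glass sample jar with a white screw cap and a blank paper label, standing upright on the bench: round, 46 mm in diameter (cap 42 mm), 75 mm tall, about 150 g. One of two alike. The point is its centre, half-way up (37.5 mm above its underside); z is its upright axis.
- stopper_a_c (a point): Brown rubber stopper, plain and solid, standing on its narrow end on the bench: slightly tapered, 40 mm in diameter at the top, 35 mm at the foot, 40 mm tall, about 50 g. One of two alike. The point is its centre, half-way up (20 mm above its underside); z is its upright axis.
- stopper_b_c (a point): Brown rubber stopper, plain and solid, standing on its narrow end on the bench: slightly tapered, 40 mm in diameter at the top, 35 mm at the foot, 40 mm tall, about 50 g. One of two alike. The point is its centre, half-way up (20 mm above its underside); z is its upright axis.
- boss_c (a point): Clamp boss of a retort stand: an aluminium block 28 mm (its x) by 46 mm (its y) by 40 mm tall, about 140 g, with a steel thumb screw standing up on its top at y = +10 mm (head 18 mm across with a 24 mm bar, overall height 55 mm). Plain flat sides at x = +-14 mm to grip. The point is the centre of the block, 20 mm above its underside; z points up through the screw.
- rack: White plastic rack with grey bay floors, fixed to the bench: 85 mm (its x) by 160 mm (its y), 15 mm tall, walls and floor 4 mm thick, with one 4 mm divider across its middle, as tall as the walls. It makes two open bays, each 77 mm (x) by 74 mm (y) inside, centred at y = +39 and -39 mm. Origin at the centre of its underside; z up; bay floors at z = 4 mm.
- dish: Round white porcelain dish, fixed to the bench: flat floor, 168 mm in outer diameter, straight wall 4 mm thick (160 mm inside), 14 mm tall, floor 4 mm thick. Origin at the centre of its underside, z up.
- tray: Rectangular undivided dull grey steel tray, fixed to the bench: 120 mm (its x) by 140 mm (its y) outside, 14 mm tall, walls and floor 3 mm thick. Origin at the centre of its underside, z up.
- reagent: Bystander: square-sided white plastic reagent bottle with a grey cap, 75 by 75 mm, 145 mm tall. Origin at the centre of its underside. Not to be moved.
- beaker: Bystander: empty clear glass beaker, 72 mm across the rim, 85 mm tall. Origin at the centre of its underside. Not to be moved.
Not all that is in view belongs to the job. What is shaped like the part that bears jar_b_c but blue or green is not meant. What is shaped like the part that bears stopper_a_c but yellow is not meant.

How it is judged (in metres and radians):
At the end, for the whole second after the job is handed in: Upright on the floor of its place, released, at rest: one jar per rack bay (centre within 19 mm across, 17 mm along of the bay's; tilt 0.12 rad), both stoppers in the dish (within 64 mm of its centre; 0.15 rad), the boss screw up in the steel tray (within 45 mm in x, 55 mm in y; 0.15 rad) (((x of jar_a_c in the frame of rack between -0.019 and 0.019 m and y of jar_a_c in the frame of rack between 0.022 and 0.056 m and x of jar_b_c in the frame of rack between -0.019 and 0.019 m and y of jar_b_c in the frame of rack between -0.056 and -0.022 m) or (x of jar_a_c in the frame of rack between -0.019 and 0.019 m and y of jar_a_c in the frame of rack between -0.056 and -0.022 m and x of jar_b_c in the frame of rack between -0.019 and 0.019 m and y of jar_b_c in the frame of rack between 0.022 and 0.056 m)) and z of jar_a_c in the frame of rack between 0.0355 and 0.0475 m and angle between each of jar_a_c, jar_b_c's own z axis and vertical below 0.12 rad and linear speed of each of jar_a, jar_b, stopper_a, stopper_b, boss below 0.02 m/s and contact force between the fingers and jar_a below 0.1 N and z of jar_b_c in the frame of rack between 0.0355 and 0.0475 m and contact force between the fingers and jar_b below 0.1 N and horizontal distance between each of stopper_a_c, stopper_b_c and dish below 0.064 m and z of stopper_a_c in the frame of dish between 0.018 and 0.03 m and angle between each of stopper_a_c, stopper_b_c, boss_c's own z axis and vertical below 0.15 rad and contact force between the fingers and stopper_a below 0.1 N and z of stopper_b_c in the frame of dish between 0.018 and 0.03 m and contact force between the fingers and stopper_b below 0.1 N and x of boss_c in the frame of tray between -0.045 and 0.045 m and y of boss_c in the frame of tray between -0.055 and 0.055 m and z of boss_c in the frame of tray between 0.017 and 0.029 m and contact force between the fingers and boss below 0.1 N); the robot touches nothing.
It fails at once if the reagent bottle is moved or tipped (more than 25 mm or 0.3 rad) (distance of reagent from where it was at the start of the episode above 0.025 m or angle between reagent's own z axis and vertical above 0.3 rad).
It fails at once if the empty beaker is moved or tipped (more than 25 mm or 0.3 rad) (distance of beaker from where it was at the start of the episode above 0.025 m or angle between beaker's own z axis and vertical above 0.3 rad).
It fails at once if a glass jar is dropped (falls freely faster than 0.6 m/s, a drop of about 20 mm) ((linear speed of jar_a above 0.6 m/s and contact force between the fingers and jar_a below 0.05 N) or (linear speed of jar_b above 0.6 m/s and contact force between the fingers and jar_b below 0.05 N)).
It fails at once if a glass jar is knocked over (0.8 rad) (angle between any of jar_a_c, jar_b_c's own z axis and vertical above 0.8 rad).
It also fails if it takes over 106 s, if anything falls off the work surface, if the arm or the gripper's body presses on something with over 40 N, if the wrist force passes 120 N, or if a joint passes its speed limit or range.

### The arm

A 6-joint arm with a two-finger parallel gripper is mounted at the origin on the work surface. World frame = base frame: x ahead of the robot, y to its left, z up, the work surface at z = 0. Lengths are in m, angles in degrees, forces in N, time in s.
With the tool pointing down it reaches from about 0.325 to 0.775 m from the base axis. Payload 5.5 kg.
Tool frame: the origin (TCP) lies at the very end of the fingers, on their centre line; the grasp point (between the pads) lies 19 mm behind it; z points along the fingers, y is the direction in which the jaws open and shut (so a half turn about z gives the same grasp; the last joint's range is limited). The gripper opens to 85 mm and grips with 20 to 120 N. Pads are 22 mm wide; open, the fingers measure 114 mm over their backs; the gripper's body (76 mm by 85 mm) begins 54 mm behind the grasp point. The pads swing forward as they close: fully open they stand 13 mm farther back than shut.
Start: joints at [72.726, 5.22, 70.514, -0, 104.267, -3.249], TCP at [0.145, 0.582, 0.231] pointing down, gripper open.
Joint ranges: [-164.24, 164.24], [-49.07, 125.15], [9.68, 141.18], [-86.29, 266.29], [3.28, 154.24], [-151.56, 151.56]. Speed limits (degrees/s): [147.25, 147.25, 172.46, 180, 180, 180].

### API

Orientations are given as [roll, pitch, yaw] about the fixed x, y, z axes, in that order (R = Rz(yaw) Ry(pitch) Rx(roll)).
In Python, from cell import r gives the robot as it stands. The module is installed in compiled form; this text tells all that it offers.
- The arm moves only by the tool play_rows, never from a script. Its argument "rows" is a list that holds one entry, the list of rows, each a list of 6 numbers: the shift along the world's x, y, z as a fraction of full scale, then the turn, a rotation vector about the world's x, y, z as a fraction of full scale. In form: [[[dx, dy, dz, ax, ay, az], ...]]. A call has 1 to 20 rows; each row is the pose to reach, as a shift and turn from the pose commanded when the call began; what a row does not reach only later rows make up. Full scale, the value 1, is 0.3 m for a shift and 2 rad for a turn. A row lasts 1/12 s, in which the tool goes at most 41.7 mm and 7.16 degrees, less where a joint would pass 70% of its speed; a pose out of reach is approached as far as the arm can. A call with a number of a shift or a turn outside -1 to 1 is refused whole. A call with a gripper value outside its range is refused whole. "grip" is the opening, from 0 (shut) to 1 (fully open), set as the call begins (left out, the last holds). The fingers move at their own pace and stop on an object; "force" is the grip in N (left out, the last holds). Time passes only in rows, so rows that repeat a pose let the fingers close. It gives the time, the measured TCP pose, the force and the opening at its end, in the units of the state.
- r.get_state(): the state, without advancing time (a new reading comes with each control period).
- r.camera(name): name is "scene" or "top" or "wrist"; returns a dict with "img" (400x640x3 uint8, blue, green, red), "mtx" (3x3 intrinsics, pixels), "pose" (4x4, takes a point from camera to world coordinates); the wrist camera has in their place "tool_from_camera" (4x4, takes a point from camera to tool coordinates, whose origin is the TCP and whose axes are the flange's). Camera axes: x right, y down, z forward; pixel columns grow to the right and rows downward; lengths in m; the calibration is good to about 2 mm. The wrist camera is an equidistant fisheye: a pixel r from the principal point sees the ray r / f radians off the axis. A picture is of the moment at which its call begins: read the wrist's pose just before it. There is no depth.
- r.hand_in(): hands the job in, once; it reports no verdict.
The state is a dict: "time": time; "joint_pos": joint angles; "dq": joint speeds; "joint_torque": joint torques, N m; "position": TCP position; "orientation": TCP orientation; "wrist_force": force on the tool from outside, world axes, zero at the start; "torque": the same for the moment, N m; "gripper_width": finger opening in m.
Only numpy, scipy, OpenCV 4.12 (cv2) and the standard library are available. Lean on these libraries where they do the work, as an engineer would, in place of code of your own. Each camera call takes 0.05 s, during which the arm holds its last target.

## Working session

There is one attempt and no reset: what is moved stays moved. The work goes in short steps, Python scripts to look and compute and a tool call to move; the robot and the scene stay as the last step left them, time stands still between calls to the robot, and variables do not carry over. Pictures are saved under pics/ and viewed, and the job is handed in when it is done.

Besides the shell and the picture viewer there is one more tool, called after ">>>" by a JSON object that holds its "fn" and its "kwargs". play_rows: Moves the arm, as the interface text tells. Its arguments: {"type":"object","properties":{"rows":{"type":"array","items":{"type":"array","items":{"type":"array","items":{"type":"number"}}}},"grip":{"type":"number"},"force":{"type":"number"}},"required":["rows"]}

```bash
mkdir -p pics
python3 - <<'E'
from cell import r
import cv2,numpy as np
s=r.get_state();print({k:np.round(v,3).tolist() for k,v in s.items()})
for n in("top","scene"):
    c=r.camera(n);cv2.imwrite(f"pics/{n}0.png",c["img"]);print(n,np.round(c["mtx"],2).tolist(),np.round(c["pose"],4).tolist())
c=r.camera("wrist");print(np.round(c["mtx"],2).tolist(),np.round(c["tool_from_camera"],4).tolist());cv2.imwrite("pics/w0.png",c["img"])
E
```

```text
{'time': 0.0, 'joint_pos': [72.725, 5.264, 70.584, 0.0, 104.265, -3.249], 'dq': [0.12, -0.061, 0.139, 0.061, 0.066, -0.025], 'joint_torque': [-0.001, -45.874, -41.802, -0.0, 0.012, 0.0], 'position': [0.145, 0.582, 0.23], 'orientation': [-179.887, -0.007, 165.973], 'wrist_force': [-0.162, -0.956, 0.917], 'torque': [0.015, -0.001, 0.032], 'gripper_width': 0.085}
top [[449.25, 0.0, 315.93], [0.0, 449.25, 206.88], [0.0, 0.0, 1.0]] [[-0.0074, -0.9913, 0.1316, 0.3512], [-0.9998, 0.0094, 0.0147, -0.073], [-0.0158, -0.1315, -0.9912, 1.5807], [0.0, 0.0, 0.0, 1.0]]
scene [[511.94, 0.0, 313.43], [0.0, 511.94, 201.15], [0.0, 0.0, 1.0]] [[0.6323, 0.6532, -0.4165, 1.1109], [0.7747, -0.5272, 0.3492, -0.5589], [0.0085, -0.5435, -0.8394, 1.2307], [0.0, 0.0, 0.0, 1.0]]
[[309.71, 0.0, 316.06], [0.0, 309.71, 198.05], [0.0, 0.0, 1.0]] [[-0.002, -0.9588, -0.2841, 0.0727], [1.0, -0.0018, -0.0011, -0.0004], [0.0005, -0.2841, 0.9588, -0.1414], [0.0, 0.0, 0.0, 1.0]]
```

View pics/top0.png

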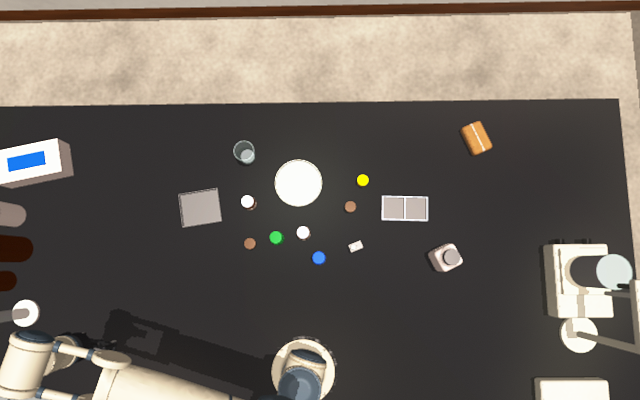

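View pics/scene0.png

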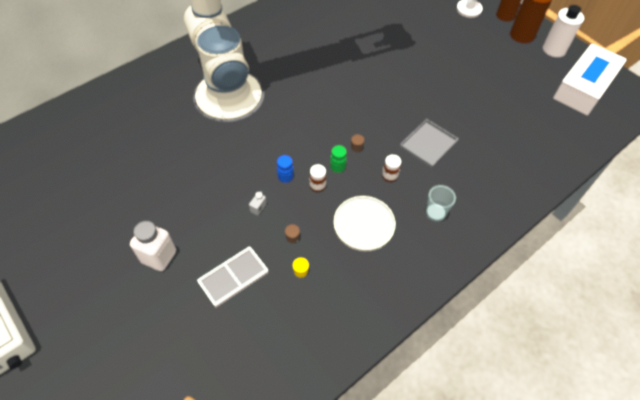

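View pics/w0.png

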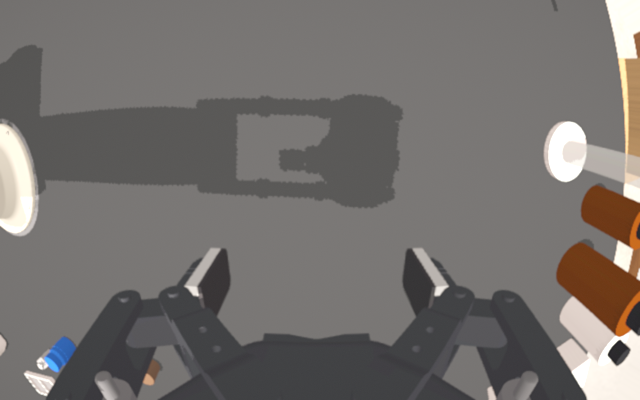

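Candidates (top view): jars with white caps at (248,202) and (303,232), with the green (276,237) and blue (319,257) ones as decoys. Brown stoppers are at (250,243) and (350,206), with a yellow decoy at (363,180). The boss is at (356,246). Next I'll check these in a close crop.

Run:
```python
import cv2
t=cv2.imread("pics/top0.png");s=cv2.imread("pics/scene0.png")
cv2.imwrite("pics/tc.png",cv2.resize(t[130:280,170:370],None,fx=4,fy=4,interpolation=cv2.INTER_CUBIC))
cv2.imwrite("pics/tc2.png",cv2.resize(t[150:280,330:470],None,fx=4,fy=4,interpolation=cv2.INTER_CUBIC))
cv2.imwrite("pics/sc.png",cv2.resize(s[110:310,190:460],None,fx=2.9,fy=2.9,interpolation=cv2.INTER_CUBIC))
```

```text
(no output)
```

View pics/tc.png

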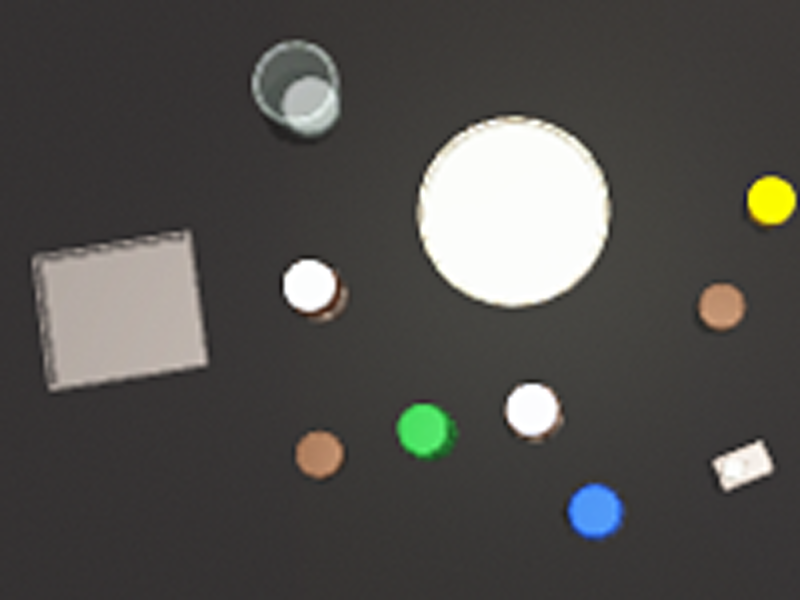

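View pics/tc2.png

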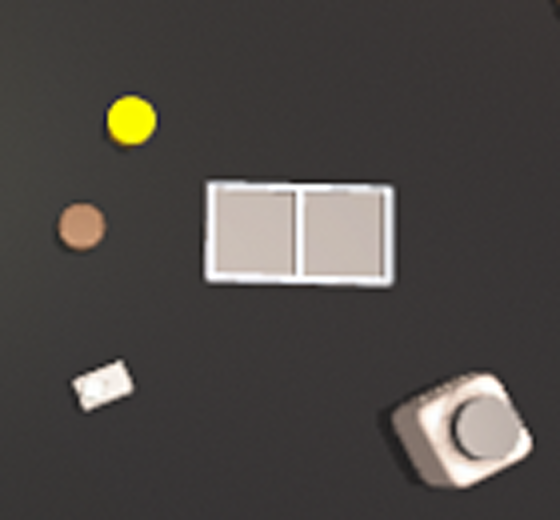

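View pics/sc.png

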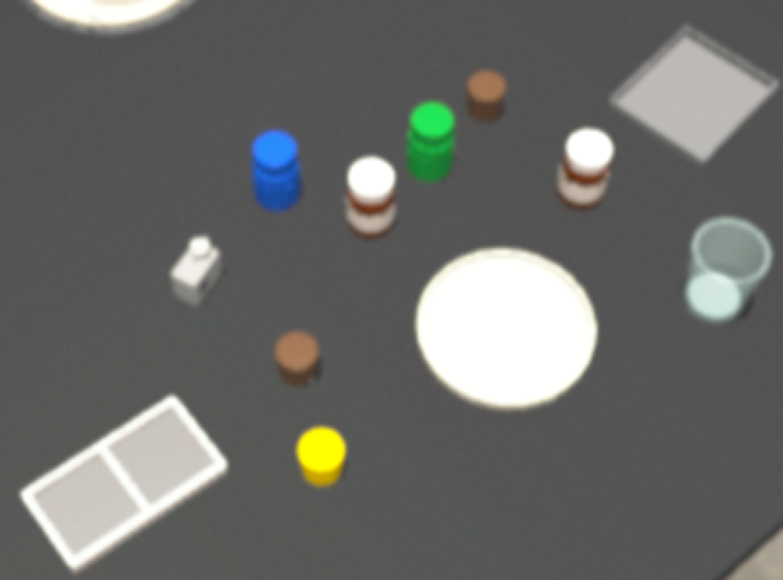

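The crop confirms the choice: brown bodies under the white caps at (248,202) and (303,232), brown stoppers at (250,243) and (350,206), and the boss with its screw at (356,246). Next I'll measure them.

```bash
cat > h.py <<'E'
import numpy as np,cv2
def cast(c,uv,z):
    uv=np.atleast_2d(np.array(uv,float));K=c["mtx"];P=c["pose"]
    d=np.c_[(uv-K[[0,1],[2,2]])/K[[0,1],[0,1]],np.ones(len(uv))]@P[:3,:3].T
    o=P[:3,3];return o+d*((z-o[2])/d[:,2])[:,None]
def blob(m,off,c,z):
    m=m.astype(np.uint8)
    n,l,s,ct=cv2.connectedComponentsWithStats(m)
    if n<2:return None
    i=1+np.argmax(s[1:,4]);ys,xs=np.nonzero(l==i)
    return cast(c,[ct[i]+off],z)[0],s[i,4],ct[i]+off,l==i
E
python3 - <<'E'
from cell import r
import cv2,numpy as np
from h import *
np.set_printoptions(precision=4,suppress=True)
T=r.camera("top");S=r.camera("scene")
def roi(c,u,v,w):
    return c["img"][v-w:v+w,u-w:u+w].astype(int),np.array([u-w,v-w])
def show(n,mf,c,u,v,w,z):
    im,o=roi(c,u,v,w);q=blob(mf(im),o,c,z);print(n,q[0],"A",q[1],q[2]);return q
white=lambda im:im.min(2)>200
brown=lambda im:(im[:,:,2]-im[:,:,0]>25)
sat=lambda im:(im.max(2)-im.min(2)>90)
for n,u,v in(("jar1",248,202),("jar2",303,232)):show(n+"T",white,T,u,v,10,.075)
for n,u,v in(("st1",250,243),("st2",350,206)):show(n+"T",brown,T,u,v,10,.04)
for n,u,v,z in(("yel",363,180,.04),("grn",276,237,.075),("blu",319,257,.075)):show(n,sat,T,u,v,12,z)
grey=lambda im:im.min(2)>110
q=show("dish",grey,T,298,183,32,.014)
for n,u,v,w,z in(("tray",200,208,28,.014),("rack",405,208,30,.015),("boss",356,246,12,.04)):
    q=show(n,grey,T,u,v,w,z)
    cn=max(cv2.findContours(q[3].astype(np.uint8),0,2)[0],key=cv2.contourArea)
    rr=cv2.minAreaRect(cn);b=cv2.boxPoints(rr)+np.array([u-w,v-w]);p=cast(T,b,z)
    print(p[:,:2].tolist(),"c",p.mean(0),"sides",np.linalg.norm(p[1]-p[0]),np.linalg.norm(p[2]-p[1]),"ang",np.degrees(np.arctan2(*(p[1]-p[0])[[1,0]])),np.degrees(np.arctan2(*(p[2]-p[1])[[1,0]])))
for n,u,v in(("beaker",244,152),("reagent",451,257)):print(n,cast(T,[u,v],.08))
# scene
print("scene")
for n,u,v in(("jar1",392,161),("jar2",318,172)):show(n,white,S,u,v,9,.075)
for n,u,v,z in(("st1",358,142,.04),("st2",293,232,.04)):
    im,o=roi(S,u,v,14);m=brown(im);q=blob(m,o,S,.02);print(n,q[0],q[1])
E
```

```text
jar1T [0.574  0.1837 0.075 ] A 123 [246.8943 200.8455]
jar2T [ 0.467  -0.0048  0.075 ] A 123 [302.4878 231.8211]
st1T [0.4319 0.1788 0.04  ] A 118 [249.5    243.2881]
st2T [ 0.5571 -0.1679  0.04  ] A 114 [350.     206.1579]
yel [ 0.6497 -0.2124  0.04  ] A 118 [362.339 179.678]
grn [0.4506 0.0856 0.075 ] A 131 [275.5802 236.9313]
blu [ 0.3811 -0.0577  0.075 ] A 148 [318.4392 257.4459]
dish [0.6471 0.0133 0.014 ] A 1798 [297.9828 182.465 ]
tray [0.5604 0.3589 0.014 ] A 1274 [200.2622 207.6327]
[[0.6106365183825111, 0.4443859508872403], [0.6322888184682299, 0.3020531408985152], [0.5131187439546752, 0.2806416552345018], [0.4917390717546549, 0.42155797199873757]] c [0.5619 0.3622 0.014 ] sides 0.14397031255883466 0.12107831506056915 ang -81.35022824902723 -169.8142491631092
rack [ 0.552  -0.3605  0.015 ] A 1207 [404.6446 208.0389]
[[0.5107694046672149, -0.2753680117271306], [0.5999679002625811, -0.280107970316707], [0.5937690667204167, -0.4459451457079966], [0.5047986552307973, -0.4399939522461265]] c [ 0.5523 -0.3604  0.015 ] sides 0.0893243461991604 0.1659529881594327 ang -3.041804951622573 -92.14066433156465
boss [ 0.4198 -0.1836  0.04  ] A 118 [355.3136 245.9661]
[[0.4245632728077141, -0.15686119887460825], [0.4416264828165245, -0.20076103666896877], [0.41449246650885496, -0.21102355925541236], [0.39749867724242927, -0.1672192552966026]] c [ 0.4195 -0.184   0.04  ] sides 0.04709935131374881 0.029009898497274016 ang -68.75964077144076 -159.28257357004048
beaker [[0.7429 0.195  0.08  ]]
reagent [[ 0.3791 -0.4959  0.08  ]]
scene
jar1 [0.5737 0.1834 0.075 ] A 162 [392.8951 160.9136]
jar2 [ 0.4664 -0.0054  0.075 ] A 169 [317.5148 170.8698]
st1 [0.4263 0.1851 0.02  ] 187
st2 [ 0.5515 -0.1641  0.02  ] 222
```

>>> {"fn": "play_rows", "kwargs": {"rows": [[[1, -0.94, -0.1, 0, 0, -0.663], [1, -0.94, -0.1, 0, 0, -0.663], [1, -0.94, -0.1, 0, 0, -0.663], [1, -0.94, -0.1, 0, 0, -0.663], [1, -0.94, -0.1, 0, 0, -0.663], [1, -0.94, -0.1, 0, 0, -0.663], [1, -0.94, -0.1, 0, 0, -0.663], [1, -0.94, -0.1, 0, 0, -0.663], [1, -0.94, -0.1, 0, 0, -0.663], [1, -0.94, -0.1, 0, 0, -0.663], [1, -0.94, -0.1, 0, 0, -0.663], [1, -0.94, -0.1, 0, 0, -0.663], [1, -0.94, -0.1, 0, 0, -0.663], [1, -0.94, -0.1, 0, 0, -0.663]]], "grip": 1, "force": 40}}

```text
time: 1.42
position: [0.4448, 0.3008, 0.2014]
orientation: [-180.0, -0.0, 90.2]
wrist_force: [0.0, 0.6, 0.3]
gripper_width: 0.0853
```

>>> {"fn": "play_rows", "kwargs": {"rows": [[[0.43, -0.39, -0.25, 0, 0, 0], [0.43, -0.39, -0.25, 0, 0, 0], [0.43, -0.39, -0.25, 0, 0, 0], [0.43, -0.39, -0.25, 0, 0, 0], [0.43, -0.39, -0.25, 0, 0, 0], [0.43, -0.39, -0.25, 0, 0, 0], [0.43, -0.39, -0.25, 0, 0, 0]]]}}

```text
time: 2.0
position: [0.5739, 0.1836, 0.1253]
orientation: [-179.9, -0.0, 90.1]
wrist_force: [1.4, 0.6, 0.1]
gripper_width: 0.085
```

Run:
```python
from cell import r
import cv2
print(r.get_state()["position"]);c=r.camera("wrist");cv2.imwrite("pics/w1.png",c["img"])
```

```text
[0.5739296  0.18360358 0.12533404]
```

View pics/w1.png

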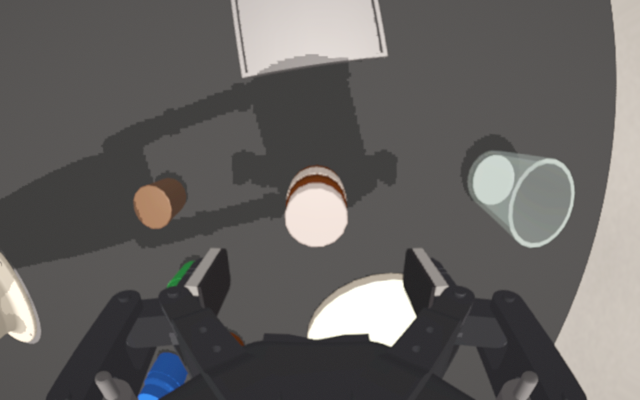

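The jar cap is at (317,215), centred between the pads at (207,270) and (425,270). The wrist ray puts it within about 4 mm of the estimate. Descending now.

>>> {"fn": "play_rows", "kwargs": {"rows": [[[0, 0.007, -0.12, 0, 0, 0], [0, 0.007, -0.22, 0, 0, 0], [0, 0.007, -0.29, 0, 0, 0], [0, 0.007, -0.33, 0, 0, 0], [0, 0.007, -0.34, 0, 0, 0], [0, 0.007, -0.34, 0, 0, 0], [0, 0.007, -0.34, 0, 0, 0]]]}}

```text
time: 2.63
position: [0.5752, 0.1862, 0.0266]
orientation: [179.8, -0.1, 90.1]
wrist_force: [-0.3, -0.9, 0.3]
gripper_width: 0.0854
```

>>> {"fn": "play_rows", "kwargs": {"rows": [[[0, 0, 0, 0, 0, 0], [0, 0, 0, 0, 0, 0], [0, 0, 0, 0, 0, 0], [0, 0, 0, 0, 0, 0], [0, 0, 0, 0, 0, 0], [0, 0, 0, 0, 0, 0], [0, 0, 0, 0, 0, 0], [0, 0, 0, 0, 0, 0], [0, 0, 0, 0, 0, 0], [0, 0, 0, 0, 0, 0]]], "grip": 0, "force": 40}}

```text
time: 3.47
position: [0.5752, 0.1854, 0.0257]
orientation: [179.9, -0.0, 90.0]
wrist_force: [-0.6, 0.5, 5.6]
gripper_width: 0.0445
```

>>> {"fn": "play_rows", "kwargs": {"rows": [[[0, 0, 0.05, 0, 0, 0], [0, 0, 0.15, 0, 0, 0], [0, 0, 0.27, 0, 0, 0], [0, 0, 0.37, 0, 0, 0], [0, -0.04, 0.4, 0, 0, 0], [0, -0.12, 0.4, 0, 0, 0], [0, -0.24, 0.4, 0, 0, 0], [0, -0.37, 0.4, 0, 0, 0], [0, -0.5, 0.4, 0, 0, 0], [0, -0.63, 0.4, 0, 0, 0], [0, -0.76, 0.4, 0, 0, 0], [0, -0.88, 0.4, 0, 0, 0], [0, -1, 0.4, 0, 0, 0]]]}}

```text
time: 4.55
position: [0.5733, -0.1172, 0.1427]
orientation: [-179.9, -0.0, 90.0]
wrist_force: [0.3, 0.0, -0.4]
gripper_width: 0.0443
```

>>> {"fn": "play_rows", "kwargs": {"rows": [[[-0.02, -0.13, 0, 0, 0, 0], [-0.04, -0.26, 0, 0, 0, 0], [-0.06, -0.39, 0, 0, 0, 0], [-0.077, -0.52, 0, 0, 0, 0], [-0.077, -0.65, 0, 0, 0, 0], [-0.077, -0.77, 0, 0, 0, 0], [-0.077, -0.86, 0, 0, 0, 0], [-0.077, -0.92, 0, 0, 0, 0], [-0.077, -0.948, 0, 0, 0, 0], [-0.077, -0.948, 0, 0, 0, 0], [-0.077, -0.948, 0, 0, 0, 0]]]}}

```text
time: 5.47
position: [0.5509, -0.3987, 0.1431]
orientation: [-179.9, -0.1, 90.0]
wrist_force: [1.3, 0.4, -1.9]
gripper_width: 0.0445
```

Run:
```python
from cell import r
import cv2
print(r.get_state()["position"]);c=r.camera("wrist");cv2.imwrite("pics/w2.png",c["img"])
```

```text
[ 0.55092344 -0.39873041  0.14311771]
```

View pics/w2.png

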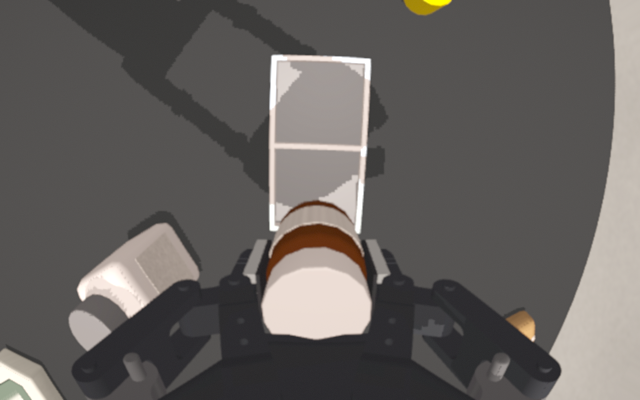

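The jar is held upright at (317,270), with the rack at (320,58–230). The divider at v=146 casts to y≈-0.359, which agrees with the top view.

>>> {"fn": "play_rows", "kwargs": {"rows": [[[0, 0, -0.06, 0, 0, 0], [0, 0, -0.14, 0, 0, 0], [0, 0, -0.22, 0, 0, 0], [0, 0, -0.29, 0, 0, 0], [0, 0, -0.33, 0, 0, 0], [0, 0, -0.35, 0, 0, 0], [0, 0, -0.36, 0, 0, 0], [0, 0, -0.37, 0, 0, 0], [0, 0, -0.38, 0, 0, 0], [0, 0, -0.387, 0, 0, 0], [0, 0, -0.387, 0, 0, 0], [0, 0, -0.387, 0, 0, 0]]]}}

```text
time: 6.52
position: [0.552, -0.3997, 0.0298]
orientation: [179.9, 0.1, 90.0]
wrist_force: [0.2, -0.7, 1.8]
gripper_width: 0.0444
```

>>> {"fn": "play_rows", "kwargs": {"rows": [[[0, 0, 0, 0, 0, 0], [0, 0, 0, 0, 0, 0], [0, 0, 0, 0, 0, 0], [0, 0, 0, 0, 0, 0], [0, 0, 0, 0, 0, 0], [0, 0, 0, 0, 0, 0], [0, 0, 0, 0, 0, 0], [0, 0, 0.05, 0, 0, 0], [0, 0, 0.16, 0, 0, 0], [0, 0, 0.28, 0, 0, 0], [0, 0, 0.38, 0, 0, 0], [0, 0, 0.42, 0, 0, 0], [0, 0, 0.42, 0, 0, 0]]], "grip": 1}}

```text
time: 7.6
position: [0.5527, -0.4003, 0.1595]
orientation: [179.6, 0.3, 90.0]
wrist_force: [-0.2, -0.5, 0.4]
gripper_width: 0.0852
```

Run:
```python
from cell import r
import cv2
print(r.get_state()["position"]);c=r.camera("wrist");cv2.imwrite("pics/w3.png",c["img"])
```

```text
[ 0.55271775 -0.40031289  0.15953739]
```

View pics/w3.png

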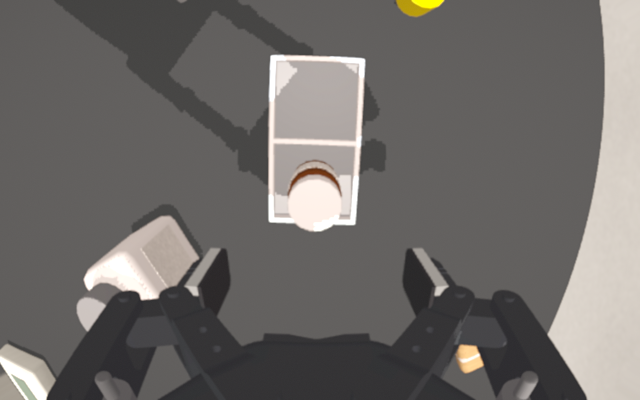

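Jar 1 stands in the far bay: its cap is at (315,203), inside the bay outline (270–357, 145–222). Now for jar 2.

>>> {"fn": "play_rows", "kwargs": {"rows": [[[-0.28, 1, -0.02, 0, 0, -0.218], [-0.28, 1, -0.02, 0, 0, -0.218], [-0.28, 1, -0.02, 0, 0, -0.218], [-0.28, 1, -0.02, 0, 0, -0.218], [-0.28, 1, -0.02, 0, 0, -0.218], [-0.28, 1, -0.02, 0, 0, -0.218], [-0.28, 1, -0.02, 0, 0, -0.218], [-0.28, 1, -0.02, 0, 0, -0.218], [-0.28, 1, -0.02, 0, 0, -0.218]]]}}

```text
time: 8.4
position: [0.4654, -0.0953, 0.1451]
orientation: [-179.7, -0.0, 65.3]
wrist_force: [0.2, -0.1, 0.1]
gripper_width: 0.0856
```

>>> {"fn": "play_rows", "kwargs": {"rows": [[[0, 0.15, -0.02, 0, 0, 0], [0, 0.28, -0.04, 0, 0, 0], [0, 0.314, -0.07, 0, 0, 0], [0, 0.314, -0.07, 0, 0, 0], [0, 0.314, -0.07, 0, 0, 0], [0, 0.314, -0.07, 0, 0, 0]]]}}

```text
time: 8.9
position: [0.4671, -0.0061, 0.1261]
orientation: [-179.9, 0.1, 65.0]
wrist_force: [0.7, 0.1, -0.2]
gripper_width: 0.0854
```

Run:
```python
from cell import r
import cv2
print(r.get_state()["position"]);c=r.camera("wrist");cv2.imwrite("pics/w4.png",c["img"])
```

```text
[ 0.46712927 -0.00614592  0.126128  ]
```

View pics/w4.png

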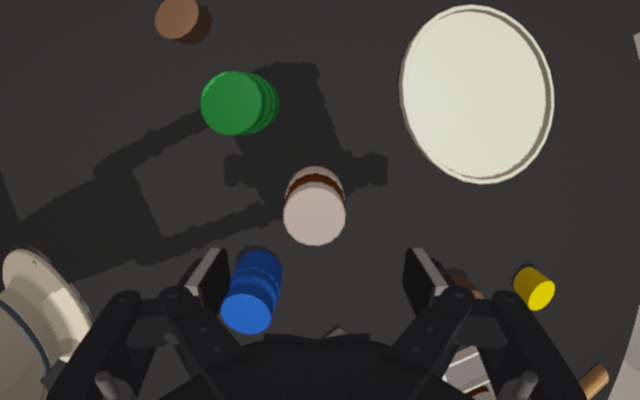

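Cap at (314,213), the same relation as for jar 1. Green (235,103) and blue (250,300) lie clear of the finger paths. Descending and gripping.

>>> {"fn": "play_rows", "kwargs": {"rows": [[[0, 0.006, -0.12, 0, 0, 0], [0, 0.006, -0.22, 0, 0, 0], [0, 0.006, -0.29, 0, 0, 0], [0, 0.006, -0.33, 0, 0, 0], [0, 0.006, -0.343, 0, 0, 0], [0, 0.006, -0.343, 0, 0, 0], [0, 0.006, -0.343, 0, 0, 0]]]}}

```text
time: 9.53
position: [0.4683, -0.0037, 0.0258]
orientation: [179.9, -0.0, 65.0]
wrist_force: [0.4, -0.3, 0.4]
gripper_width: 0.0853
```

>>> {"fn": "play_rows", "kwargs": {"rows": [[[0, 0, 0, 0, 0, 0], [0, 0, 0, 0, 0, 0], [0, 0, 0, 0, 0, 0], [0, 0, 0, 0, 0, 0], [0, 0, 0, 0, 0, 0], [0, 0, 0, 0, 0, 0], [0, 0, 0, 0, 0, 0], [0, 0, 0, 0, 0, 0], [0, 0, 0, 0, 0, 0], [0, 0, 0, 0, 0, 0]]], "grip": 0, "force": 40}}

```text
time: 10.37
position: [0.468, -0.0031, 0.0256]
orientation: [179.9, -0.0, 65.0]
wrist_force: [-2.1, 0.0, 5.1]
gripper_width: 0.0446
```

>>> {"fn": "play_rows", "kwargs": {"rows": [[[0, 0, 0.05, 0, 0, 0], [0, 0, 0.15, 0, 0, 0], [0, 0, 0.27, 0, 0, 0], [0, 0, 0.37, 0, 0, 0], [0, -0.04, 0.4, 0, 0, 0], [0.04, -0.12, 0.4, 0, 0, 0.05], [0.1, -0.24, 0.4, 0, 0, 0.1], [0.15, -0.36, 0.4, 0, 0, 0.15], [0.2, -0.48, 0.4, 0, 0, 0.2], [0.24, -0.6, 0.4, 0, 0, 0.218], [0.27, -0.72, 0.4, 0, 0, 0.218], [0.29, -0.84, 0.4, 0, 0, 0.218], [0.29, -0.94, 0.4, 0, 0, 0.218], [0.29, -1, 0.4, 0, 0, 0.218], [0.29, -1, 0.4, 0, 0, 0.218]]]}}

```text
time: 11.62
position: [0.5532, -0.307, 0.1425]
orientation: [-179.9, 0.0, 89.8]
wrist_force: [0.8, 0.2, -2.6]
gripper_width: 0.0443
```

>>> {"fn": "play_rows", "kwargs": {"rows": [[[0, -0.04, 0, 0, 0, 0], [0, -0.06, -0.02, 0, 0, 0], [0, -0.06, -0.08, 0, 0, 0], [0, -0.06, -0.16, 0, 0, 0], [0, -0.06, -0.24, 0, 0, 0], [0, -0.06, -0.3, 0, 0, 0], [0, -0.06, -0.34, 0, 0, 0], [0, -0.06, -0.36, 0, 0, 0], [0, -0.06, -0.37, 0, 0, 0], [0, -0.06, -0.38, 0, 0, 0], [0, -0.06, -0.387, 0, 0, 0], [0, -0.06, -0.387, 0, 0, 0], [0, -0.06, -0.387, 0, 0, 0]]]}}

```text
time: 12.7
position: [0.555, -0.3216, 0.0297]
orientation: [179.9, 0.1, 90.0]
wrist_force: [0.5, 0.3, 0.5]
gripper_width: 0.0447
```

>>> {"fn": "play_rows", "kwargs": {"rows": [[[0, 0, 0, 0, 0, 0], [0, 0, 0, 0, 0, 0], [0, 0, 0, 0, 0, 0], [0, 0, 0, 0, 0, 0], [0, 0, 0, 0, 0, 0], [0, 0, 0, 0, 0, 0], [0, 0, 0, 0, 0, 0], [0, 0, 0.05, 0, 0, 0], [0, 0, 0.16, 0, 0, 0], [0, 0, 0.28, 0, 0, 0], [0, 0, 0.38, 0, 0, 0], [0, 0, 0.42, 0, 0, 0], [0, 0, 0.42, 0, 0, 0]]], "grip": 1}}

```text
time: 13.78
position: [0.5559, -0.3221, 0.1592]
orientation: [179.6, 0.3, 90.0]
wrist_force: [0.2, 0.1, 0.3]
gripper_width: 0.0855
```

Run:
```python
from cell import r
import cv2
print(r.get_state()["position"]);c=r.camera("wrist");cv2.imwrite("pics/w5.png",c["img"])
```

```text
[ 0.55585738 -0.32214873  0.15921894]
```

View pics/w5.png

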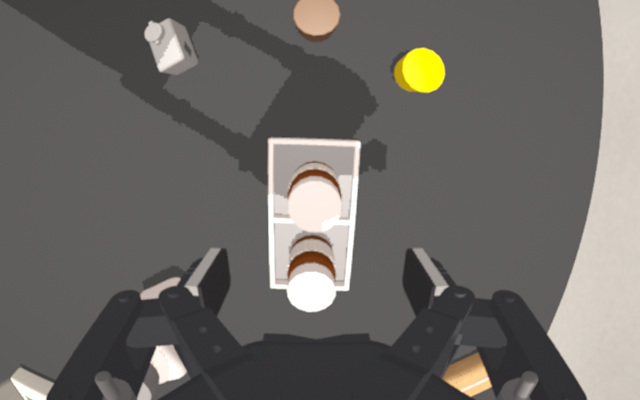

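Both jars stand upright, one per bay: caps at (315,203) and (311,290), divider at v=221. Next is the stopper at (0.557,-0.168).

>>> {"fn": "play_rows", "kwargs": {"rows": [[[0.01, 0.13, 0, 0, 0, 0], [0.01, 0.26, 0, 0, 0, 0], [0.01, 0.38, -0.06, 0, 0, 0], [0.01, 0.47, -0.15, 0, 0, 0], [0.01, 0.51, -0.25, 0, 0, 0], [0.01, 0.51, -0.25, 0, 0, 0], [0.01, 0.51, -0.25, 0, 0, 0]]]}}

```text
time: 14.42
position: [0.5549, -0.1671, 0.0748]
orientation: [-179.5, -0.1, 90.1]
wrist_force: [0.7, -0.1, 0.0]
gripper_width: 0.0858
```

Run:
```python
from cell import r
import cv2
print(r.get_state()["position"]);c=r.camera("wrist");cv2.imwrite("pics/w6.png",c["img"])
```

```text
[ 0.55489699 -0.16706982  0.0748264 ]
```

View pics/w6.png

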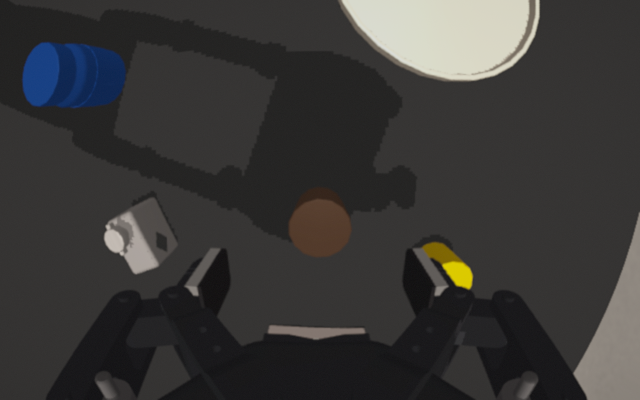

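Stopper top at (320,227), 2 mm from the target. The yellow one at (450,265) is clear. Descending.

>>> {"fn": "play_rows", "kwargs": {"rows": [[[0, 0.003, -0.09, 0, 0, 0], [0, 0.003, -0.16, 0, 0, 0], [0, 0.003, -0.21, 0, 0, 0], [0, 0.003, -0.237, 0, 0, 0], [0, 0.003, -0.237, 0, 0, 0], [0, 0.003, -0.237, 0, 0, 0]]]}}

```text
time: 14.97
position: [0.558, -0.1685, 0.0094]
orientation: [179.9, 0.0, 89.9]
wrist_force: [0.6, 0.2, 0.4]
gripper_width: 0.0852
```

>>> {"fn": "play_rows", "kwargs": {"rows": [[[0, 0, 0, 0, 0, 0], [0, 0, 0, 0, 0, 0], [0, 0, 0, 0, 0, 0], [0, 0, 0, 0, 0, 0], [0, 0, 0, 0, 0, 0], [0, 0, 0, 0, 0, 0], [0, 0, 0, 0, 0, 0], [0, 0, 0, 0, 0, 0], [0, 0, 0, 0, 0, 0], [0, 0, 0, 0, 0, 0]]], "grip": 0, "force": 30}}

```text
time: 15.8
position: [0.5577, -0.1675, 0.0091]
orientation: [179.9, 0.0, 90.0]
wrist_force: [-0.6, 0.6, 5.2]
gripper_width: 0.0377
```

>>> {"fn": "play_rows", "kwargs": {"rows": [[[0, 0, 0.06, 0, 0, 0], [0, 0, 0.16, 0, 0, 0], [0, 0, 0.27, 0, 0, 0], [0.02, 0.02, 0.35, 0, 0, 0], [0.06, 0.08, 0.36, 0, 0, 0], [0.12, 0.18, 0.36, 0, 0, 0], [0.19, 0.29, 0.36, 0, 0, 0], [0.25, 0.4, 0.36, 0, 0, 0], [0.29, 0.47, 0.36, 0, 0, 0], [0.3, 0.5, 0.36, 0, 0, 0], [0.3, 0.5, 0.36, 0, 0, 0], [0.3, 0.5, 0.36, 0, 0, 0]]]}}

```text
time: 16.8
position: [0.6469, -0.0175, 0.1154]
orientation: [-179.9, 0.0, 90.0]
wrist_force: [-0.1, 0.9, -1.3]
gripper_width: 0.0383
```

Run:
```python
from cell import r
import cv2
print(r.get_state()["position"]);c=r.camera("wrist");cv2.imwrite("pics/w7.png",c["img"])
```

```text
[ 0.6469207  -0.01750254  0.11544095]
```

View pics/w7.png

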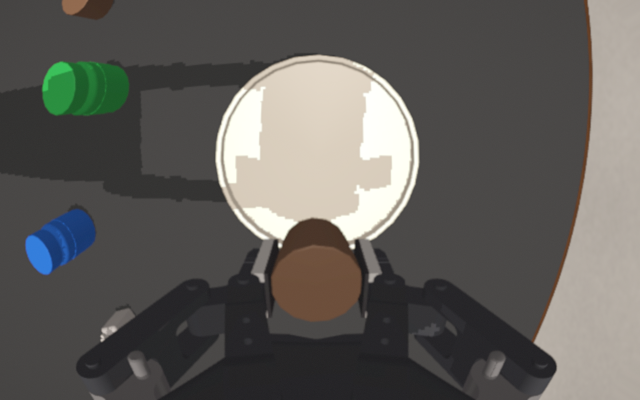

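The stopper is held upright at (316,285), with the dish at (317,155). Placing it.

>>> {"fn": "play_rows", "kwargs": {"rows": [[[0, 0, -0.06, 0, 0, 0], [0, 0, -0.15, 0, 0, 0], [0, 0, -0.24, 0, 0, 0], [0, 0, -0.29, 0, 0, 0], [0, 0, -0.315, 0, 0, 0], [0, 0, -0.33, 0, 0, 0], [0, 0, -0.338, 0, 0, 0], [0, 0, -0.345, 0, 0, 0], [0, 0, -0.345, 0, 0, 0], [0, 0, -0.345, 0, 0, 0]]]}}

```text
time: 17.68
position: [0.648, -0.0174, 0.0139]
orientation: [179.9, 0.0, 90.0]
wrist_force: [0.0, 0.7, -0.1]
gripper_width: 0.0382
```

>>> {"fn": "play_rows", "kwargs": {"rows": [[[0, 0, 0, 0, 0, 0], [0, 0, 0, 0, 0, 0], [0, 0, 0, 0, 0, 0], [0, 0, 0, 0, 0, 0], [0, 0, 0, 0, 0, 0], [0, 0, 0, 0, 0, 0], [0, 0, 0, 0, 0, 0], [0, 0, 0.06, 0, 0, 0], [0, 0, 0.18, 0, 0, 0], [0, 0, 0.3, 0, 0, 0], [0, 0, 0.4, 0, 0, 0], [0, 0, 0.4, 0, 0, 0]]], "grip": 1}}

```text
time: 18.68
position: [0.6504, -0.0175, 0.142]
orientation: [179.2, 0.1, 90.0]
wrist_force: [0.5, 0.2, 2.2]
gripper_width: 0.0856
```

Run:
```python
from cell import r
import cv2
print(r.get_state()["position"]);c=r.camera("wrist");cv2.imwrite("pics/w8.png",c["img"])
```

```text
[ 0.65043359 -0.01748852  0.14198338]
```

View pics/w8.png

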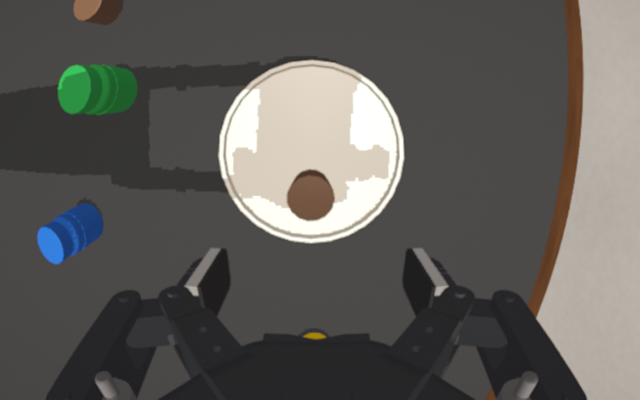

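The first stopper stands in the dish at (311,195), dish centre (311,150). Next stopper: (0.432,0.179).

>>> {"fn": "play_rows", "kwargs": {"rows": [[[-0.08, 0.07, 0, 0, 0, 0], [-0.17, 0.16, 0, 0, 0, 0], [-0.27, 0.25, 0, 0, 0, 0], [-0.36, 0.34, 0, 0, 0, 0], [-0.45, 0.42, 0, 0, 0, 0], [-0.54, 0.5, 0, 0, 0, 0], [-0.63, 0.58, -0.03, 0, 0, 0], [-0.69, 0.63, -0.1, 0, 0, 0], [-0.717, 0.654, -0.175, 0, 0, 0], [-0.717, 0.654, -0.175, 0, 0, 0], [-0.717, 0.654, -0.175, 0, 0, 0]]]}}

```text
time: 19.65
position: [0.4309, 0.1786, 0.0782]
orientation: [-179.8, 0.1, 90.1]
wrist_force: [-0.4, 0.1, 0.1]
gripper_width: 0.0853
```

Run:
```python
from cell import r
import cv2
print(r.get_state()["position"]);c=r.camera("wrist");cv2.imwrite("pics/w9.png",c["img"])
```

```text
[0.43087641 0.17863406 0.07821235]
```

View pics/w9.png

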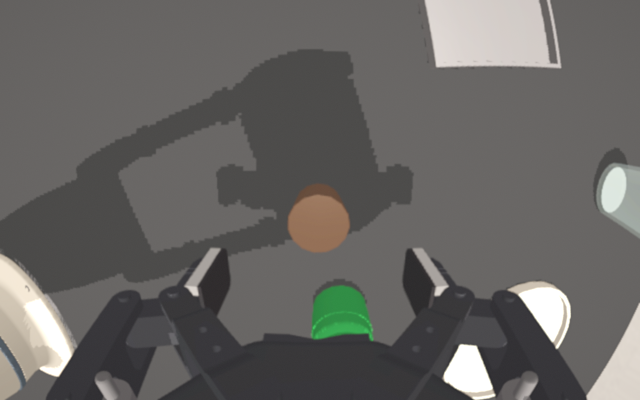

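Stopper top at (319,222), centred; the green jar (341,312) is 70 mm clear. Descending and gripping.

>>> {"fn": "play_rows", "kwargs": {"rows": [[[0, 0.003, -0.09, 0, 0, 0], [0, 0.003, -0.16, 0, 0, 0], [0, 0.003, -0.21, 0, 0, 0], [0, 0.003, -0.24, 0, 0, 0], [0, 0.003, -0.24, 0, 0, 0], [0, 0.003, -0.24, 0, 0, 0]]]}}

```text
time: 20.2
position: [0.4332, 0.1795, 0.009]
orientation: [180.0, -0.0, 89.9]
wrist_force: [0.3, 0.7, -0.3]
gripper_width: 0.0853
```

>>> {"fn": "play_rows", "kwargs": {"rows": [[[0, 0, 0, 0, 0, 0], [0, 0, 0, 0, 0, 0], [0, 0, 0, 0, 0, 0], [0, 0, 0, 0, 0, 0], [0, 0, 0, 0, 0, 0], [0, 0, 0, 0, 0, 0], [0, 0, 0, 0, 0, 0], [0, 0, 0, 0, 0, 0], [0, 0, 0, 0, 0, 0], [0, 0, 0, 0, 0, 0]]], "grip": 0, "force": 30}}

```text
time: 21.03
position: [0.4327, 0.1801, 0.0091]
orientation: [179.9, -0.0, 90.0]
wrist_force: [-2.3, -0.3, 5.6]
gripper_width: 0.0377
```

>>> {"fn": "play_rows", "kwargs": {"rows": [[[0, 0, 0.06, 0, 0, 0], [0, 0, 0.16, 0, 0, 0], [0, 0, 0.27, 0, 0, 0], [0.02, 0, 0.35, 0, 0, 0], [0.08, -0.03, 0.36, 0, 0, 0], [0.18, -0.09, 0.36, 0, 0, 0], [0.3, -0.18, 0.36, 0, 0, 0], [0.42, -0.27, 0.36, 0, 0, 0], [0.54, -0.35, 0.36, 0, 0, 0], [0.64, -0.42, 0.36, 0, 0, 0], [0.7, -0.45, 0.36, 0, 0, 0], [0.717, -0.457, 0.36, 0, 0, 0], [0.717, -0.457, 0.36, 0, 0, 0], [0.717, -0.457, 0.36, 0, 0, 0]]]}}

```text
time: 22.2
position: [0.6467, 0.0431, 0.1153]
orientation: [-179.9, -0.0, 90.0]
wrist_force: [0.5, 0.3, -0.9]
gripper_width: 0.0381
```

Run:
```python
from cell import r
import cv2
print(r.get_state()["position"]);c=r.camera("wrist");cv2.imwrite("pics/w10.png",c["img"])
```

```text
[0.6466762  0.04314742 0.1152831 ]
```

View pics/w10.png

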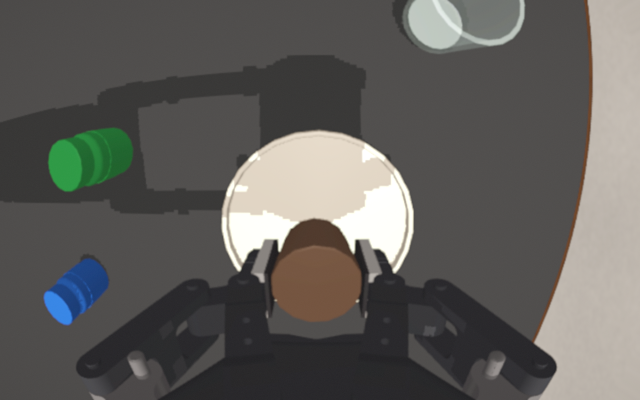

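The second stopper is held upright at (316,285) over the dish. Lowering it 60 mm beside the first.

>>> {"fn": "play_rows", "kwargs": {"rows": [[[0, 0, -0.06, 0, 0, 0], [0, 0, -0.15, 0, 0, 0], [0, 0, -0.24, 0, 0, 0], [0, 0, -0.29, 0, 0, 0], [0, 0, -0.315, 0, 0, 0], [0, 0, -0.33, 0, 0, 0], [0, 0, -0.338, 0, 0, 0], [0, 0, -0.345, 0, 0, 0], [0, 0, -0.345, 0, 0, 0], [0, 0, -0.345, 0, 0, 0]]]}}

```text
time: 23.08
position: [0.648, 0.0428, 0.0139]
orientation: [179.9, -0.0, 90.0]
wrist_force: [-0.9, -0.8, -0.5]
gripper_width: 0.0384
```

>>> {"fn": "play_rows", "kwargs": {"rows": [[[0, 0, 0, 0, 0, 0], [0, 0, 0, 0, 0, 0], [0, 0, 0, 0, 0, 0], [0, 0, 0, 0, 0, 0], [0, 0, 0, 0, 0, 0], [0, 0, 0, 0, 0, 0], [0, 0, 0, 0, 0, 0], [0, 0, 0.06, 0, 0, 0], [0, 0, 0.18, 0, 0, 0], [0, 0, 0.3, 0, 0, 0], [0, 0, 0.4, 0, 0, 0], [0, 0, 0.4, 0, 0, 0]]], "grip": 1}}

```text
time: 24.08
position: [0.6504, 0.0428, 0.142]
orientation: [179.2, -0.0, 90.0]
wrist_force: [0.6, -0.1, 1.8]
gripper_width: 0.0852
```

Run:
```python
from cell import r
import cv2
print(r.get_state()["position"]);c=r.camera("wrist");cv2.imwrite("pics/w11.png",c["img"])
```

```text
[0.65044579 0.04277881 0.14202135]
```

View pics/w11.png

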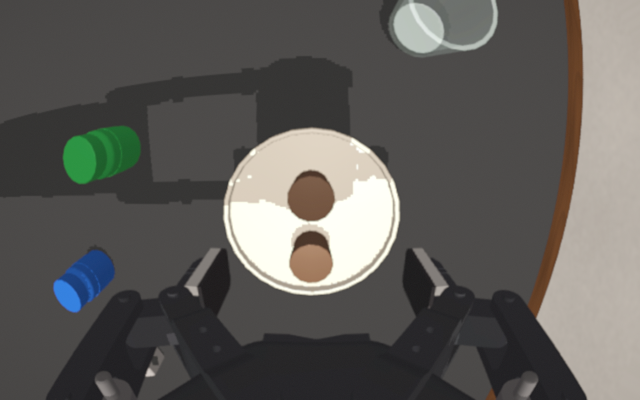

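Both stoppers stand in the dish at (311,198) and (311,258). Now the boss.

>>> {"fn": "play_rows", "kwargs": {"rows": [[[-0.06, -0.06, 0, 0, 0, 0.02], [-0.14, -0.14, 0, 0, 0, 0.06], [-0.23, -0.23, 0, 0, 0, 0.1], [-0.32, -0.32, 0, 0, 0, 0.14], [-0.41, -0.41, 0, 0, 0, 0.18], [-0.5, -0.5, 0, 0, 0, 0.183], [-0.59, -0.59, 0, 0, 0, 0.183], [-0.68, -0.68, -0.04, 0, 0, 0.183], [-0.758, -0.757, -0.1, 0, 0, 0.183], [-0.758, -0.757, -0.1, 0, 0, 0.183], [-0.758, -0.757, -0.1, 0, 0, 0.183], [-0.758, -0.757, -0.1, 0, 0, 0.183]]]}}

```text
time: 25.13
position: [0.42, -0.1841, 0.1021]
orientation: [180.0, -0.1, 110.9]
wrist_force: [0.7, 0.6, 1.1]
gripper_width: 0.0853
```

Run:
```python
from cell import r
import cv2
print(r.get_state()["position"]);c=r.camera("wrist");cv2.imwrite("pics/w12.png",c["img"])
```

```text
[ 0.42001489 -0.18405318  0.10213789]
```

View pics/w12.png

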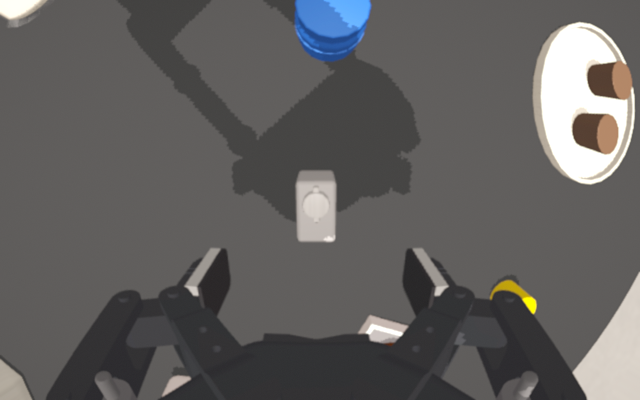

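The boss is square to the jaws at (316,210) with its screw on top. Descending.

>>> {"fn": "play_rows", "kwargs": {"rows": [[[0, 0.006, -0.09, 0, 0, 0], [0, 0.006, -0.18, 0, 0, 0], [0, 0.006, -0.26, 0, 0, 0], [0, 0.006, -0.3, 0, 0, 0], [0, 0.006, -0.315, 0, 0, 0], [0, 0.006, -0.315, 0, 0, 0], [0, 0.006, -0.315, 0, 0, 0]]]}}

```text
time: 25.77
position: [0.421, -0.1826, 0.0094]
orientation: [179.9, 0.1, 111.0]
wrist_force: [0.2, -0.6, 0.5]
gripper_width: 0.0855
```

>>> {"fn": "play_rows", "kwargs": {"rows": [[[0, 0, 0, 0, 0, 0], [0, 0, 0, 0, 0, 0], [0, 0, 0, 0, 0, 0], [0, 0, 0, 0, 0, 0], [0, 0, 0, 0, 0, 0], [0, 0, 0, 0, 0, 0], [0, 0, 0, 0, 0, 0], [0, 0, 0, 0, 0, 0], [0, 0, 0, 0, 0, 0], [0, 0, 0, 0, 0, 0], [0, 0, 0, 0, 0, 0], [0, 0, 0, 0, 0, 0]]], "grip": 0, "force": 50}}

```text
time: 26.77
position: [0.4203, -0.1828, 0.0087]
orientation: [180.0, 0.1, 111.0]
wrist_force: [-0.2, 0.4, 5.2]
gripper_width: 0.0273
```

>>> {"fn": "play_rows", "kwargs": {"rows": [[[0, 0, 0.06, 0, 0, 0], [0, 0, 0.16, 0, 0, 0], [0, 0, 0.28, 0, 0, 0], [0, 0.02, 0.38, 0, 0, 0.03], [0.02, 0.08, 0.4, 0, 0, 0.08], [0.05, 0.18, 0.4, 0, 0, 0.13], [0.08, 0.3, 0.4, 0, 0, 0.18], [0.11, 0.42, 0.4, 0, 0, 0.23], [0.14, 0.54, 0.4, 0, 0, 0.28], [0.17, 0.66, 0.4, 0, 0, 0.33], [0.2, 0.78, 0.4, 0, 0, 0.38], [0.22, 0.9, 0.4, 0, 0, 0.43], [0.236, 1, 0.4, 0, 0, 0.48]]]}}

```text
time: 27.85
position: [0.4902, 0.1199, 0.1268]
orientation: [-180.0, -0.1, 166.3]
wrist_force: [0.8, 0.0, -1.5]
gripper_width: 0.0273
```

>>> {"fn": "play_rows", "kwargs": {"rows": [[[0.04, 0.12, 0, 0, 0, 0.05], [0.08, 0.24, 0, 0, 0, 0.1], [0.12, 0.36, 0, 0, 0, 0.15], [0.16, 0.48, 0, 0, 0, 0.2], [0.2, 0.6, 0, 0, 0, 0.2], [0.22, 0.7, 0, 0, 0, 0.2], [0.235, 0.78, 0, 0, 0, 0.2], [0.235, 0.812, 0, 0, 0, 0.2], [0.235, 0.812, 0, 0, 0, 0.2], [0.235, 0.812, 0, 0, 0, 0.2]]]}}

```text
time: 28.68
position: [0.5607, 0.3605, 0.1268]
orientation: [-179.9, -0.1, -171.1]
wrist_force: [0.4, -0.4, -1.9]
gripper_width: 0.027
```

Run:
```python
from cell import r
import cv2
print(r.get_state()["position"]);c=r.camera("wrist");cv2.imwrite("pics/w13.png",c["img"])
```

```text
[0.560724   0.36051472 0.1268357 ]
```

View pics/w13.png

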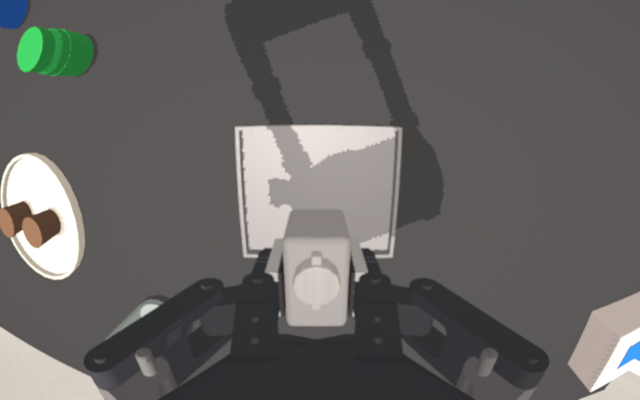

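The boss is held upright over the tray (235–402, 126–257), jaws along the tray's long side. Lowering it.

>>> {"fn": "play_rows", "kwargs": {"rows": [[[0, 0, -0.06, 0, 0, 0], [0, 0, -0.15, 0, 0, 0], [0, 0, -0.24, 0, 0, 0], [0, 0, -0.32, 0, 0, 0], [0, 0, -0.355, 0, 0, 0], [0, 0, -0.37, 0, 0, 0], [0, 0, -0.38, 0, 0, 0], [0, 0, -0.387, 0, 0, 0], [0, 0, -0.387, 0, 0, 0], [0, 0, -0.387, 0, 0, 0]]]}}

```text
time: 29.57
position: [0.5621, 0.3614, 0.0138]
orientation: [179.9, 0.1, -171.1]
wrist_force: [-0.1, -0.5, -1.7]
gripper_width: 0.0277
```

>>> {"fn": "play_rows", "kwargs": {"rows": [[[0, 0, 0, 0, 0, 0], [0, 0, 0, 0, 0, 0], [0, 0, 0, 0, 0, 0], [0, 0, 0, 0, 0, 0], [0, 0, 0, 0, 0, 0], [0, 0, 0, 0, 0, 0], [0, 0, 0, 0, 0, 0], [0, 0, 0, 0, 0, 0], [0, 0, 0.06, 0, 0, 0], [0, 0, 0.18, 0, 0, 0], [0, 0, 0.3, 0, 0, 0], [0, 0, 0.42, 0, 0, 0], [0, 0, 0.5, 0, 0, 0], [0, 0, 0.5, 0, 0, 0], [0, 0, 0.5, 0, 0, 0]]], "grip": 0.9}}

```text
time: 30.82
position: [0.5621, 0.3616, 0.1648]
orientation: [179.9, 0.3, -171.1]
wrist_force: [-0.7, 0.2, -0.2]
gripper_width: 0.0768
```

Run:
```python
from cell import r
import cv2
print(r.get_state()["position"]);c=r.camera("wrist");cv2.imwrite("pics/w14.png",c["img"])
t=r.camera("top")["img"];cv2.imwrite("pics/top2.png",cv2.resize(t[120:290,170:480],None,fx=2.5,fy=2.5,interpolation=cv2.INTER_CUBIC))
t=r.camera("scene")["img"];cv2.imwrite("pics/scene2.png",t)
```

```text
[0.56210973 0.36155688 0.16483467]
```

View pics/w14.png

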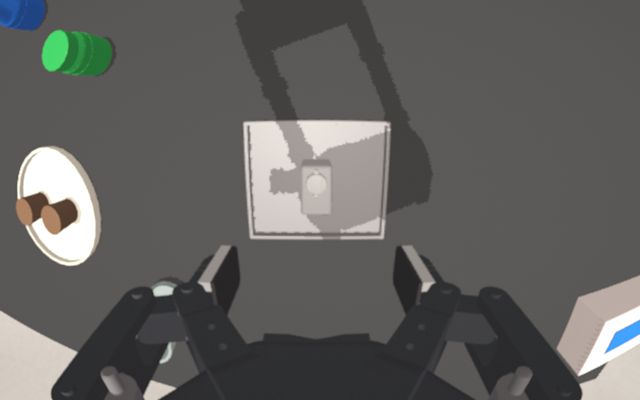

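View pics/top2.png

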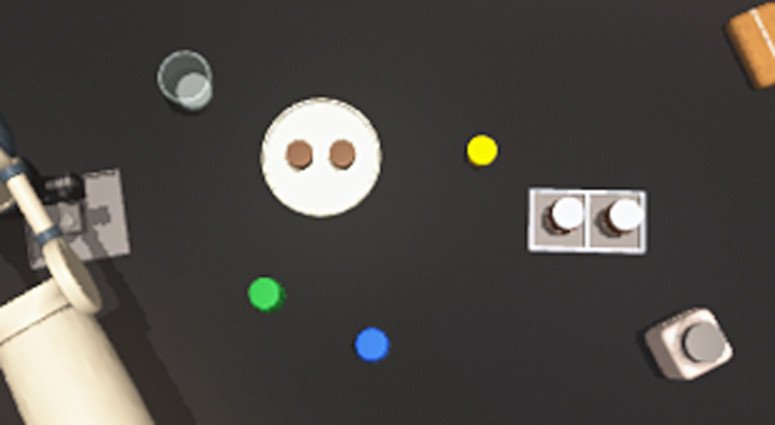

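View pics/scene2.png

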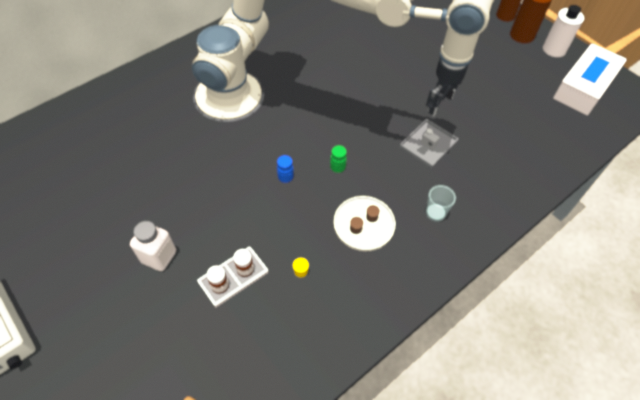

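All five are placed. I'll do a quick numeric check of the jars and stoppers, then hand in.

Run:
```python
from cell import r
import numpy as np
from h import *
T=r.camera("top");im=T["img"].astype(int)
C=np.array([.5523,-.3604]);y=np.array([.036,.999]);x=np.array([.999,-.036])
for u,v in((397,206),(420,207)):
    o=np.array([u-9,v-9]);q=blob(im[v-9:v+9,u-9:u+9].min(2)>225,o,T,.079);d=q[0][:2]-C
    print("jar rack xy",round(d@x,4),round(d@y,4),q[1])
for u,v in((290,182),(307,182)):
    w=im[v-9:v+9,u-9:u+9];q=blob(w[:,:,0]<150,np.array([u-9,v-9]),T,.044);print("stopper off dish",np.round(q[0][:2]-[.6471,.0133],4),q[1])
s=r.get_state();print(s["time"],s["wrist_force"])
r.hand_in()
```

```text
jar rack xy 0.0024 0.0368 114
jar rack xy 0.002 -0.0411 119
stopper off dish [-0.0023  0.0285] 104
stopper off dish [-0.0025 -0.031 ] 100
31.0167 [0.17882271 0.20002224 0.4666629 ]
the job is handed in; nothing more can be done
```

All five parts are sorted and the job was handed in at about 31 s. Nothing was dropped or knocked over.

- **Jars:** both stand upright, one per bay. The top camera put them at rack (x, y) = (2.4, 36.8) mm and (2.0, -41.1) mm, within about 3 mm of the bay centres.
- **Stoppers:** both stand wide end up in the dish, about 29 mm and 31 mm from its centre, well inside the 64 mm limit.
- **Boss:** it stands screw up near the middle of the tray. I judged this from the wrist picture and the release position, because the arm hid the boss from the top camera.
- **Left alone:** the reagent bottle, the beaker and the blue, green and yellow decoys look unmoved in the last pictures. I judged these by eye and did not measure them.
- **Robot:** the arm is raised clear of everything, with the gripper open.

No check failed. The wrist and top cameras differed by about 4 mm at most on the part positions, within the tolerances.

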